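Clip the lamp on the little light stand and hold its mast up at the second stop

ROBOT

A 6-joint arm with a two-finger parallel gripper is mounted at the origin on the work surface. World frame = base frame: x ahead of the robot, y to its left, z up, the work surface at z = 0. Lengths are in m, angles in rad, forces in N, time in s.
With the tool pointing down it reaches from about 0.375 to 0.9 m from the base axis. Payload 3.1 kg.
Tool frame: the origin (TCP) lies at the very end of the fingers, on their centre line; the grasp point (between the pads) lies 19 mm behind it; z points along the fingers, x is the direction in which the jaws open and shut, and the axes are right-handed (so a half turn about z gives the same grasp; the last joint's range is limited). The gripper opens to 85 mm and grips with 20 to 120 N. Pads are 22 mm wide; open, the fingers measure 114 mm over their backs; the gripper's body (76 mm by 85 mm) begins 54 mm behind the grasp point. The pads swing forward as they close: fully open they stand 13 mm farther back than shut.
Start: joints at [-1.377, 0.527, 1.433, -0, 1.181, -0.178], TCP at [0.227, -0.582, 0.231] pointing down, gripper open.
Joint ranges: [-3.08, 3.08], [-0.75, 2.2], [0.22, 2.44], [-1.43, 4.57], [0, 2.65], [-2.85, 2.85]. Speed limits (rad/s): [2.79, 2.79, 3.14, 3.14, 3.14, 3.14].

INTERFACE

Orientations are given as a unit quaternion [x, y, z, w].
In Python, from plant import get_obs, capture, camera_model, close_job, spot_in gives the robot as it stands.
- The arm moves only by the tool drive_tool, never from a script. Its argument "motion" is text: rows parted by semicolons, each of 5 numbers parted by spaces: the shift along the tool's x, y, z in m, then the turn about the tool's z in degrees, then the gripper command: -1 is shut, 1 is fully open, values between are in proportion. A call has 1 to 20 rows; each row is the pose to reach, as a shift and turn from the pose commanded when the call began, along the tool's axes at that moment; what a row does not reach only later rows make up. A row lasts 1/12 s, in which the tool goes at most 41.7 mm and 7.16 degrees, less where a joint would pass 70% of its speed; a pose out of reach is approached as far as the arm can. A call with a gripper value outside its range is refused whole. The fingers move at their own pace and stop on an object; the grip force is fixed at half the most. Time passes only in rows, so rows that repeat a pose let the fingers close. It gives the time, the measured TCP pose, the force and the opening at its end, in the units of the state.
- get_obs(): the state, without advancing time (a new reading comes with each control period).
- capture(name): name is "side" or "top" or "wrist"; returns the picture (400x640x3 uint8, red, green, blue); there is no depth.
- camera_model(name): a dict with "camera_matrix" (3x3 intrinsics, pixels), "dist" ([k1, k2, p1, p2, k3] as OpenCV has them; the pictures are not rectified), "view" (4x4, takes a point from world to camera coordinates). Camera axes: x right, y down, z forward; pixel columns grow to the right and rows downward; lengths in m; the calibration is good to about 2 mm. A picture is of the moment at which its call begins: read the wrist's pose just before it. camera_model takes no time and is no camera call; for the wrist camera it gives the pose at the moment of the call.
- close_job(): hands the job in, once; it reports no verdict.
Trained networks look in the newest picture that a camera, given by its name, has taken for a name from the list of things; names that differ only in an ending like _2 or _b are one class to them, and where a whole thing is asked for, a point or a joint stands for the part that bears it (a point fixed in the world has none). Each returns a list of dicts, best first, with "confidence" (0 to 1); they miss things now and then, are a little off and sometimes report something else, mostly with a low value. They report only what shows in the picture. A call takes as long as a camera call. They do not tell look-alikes from the thing itself.
- spot_in(camera, thing): "box" ([left, top, right, bottom] in pixels, round what is visible of it).
The state is a dict: "clock": time; "joint_positions": joint angles; "joint_vel": joint speeds; "joint_efforts": joint torques, N m; "position": TCP position; "ee_rot": TCP orientation; "wrist_force": force on the tool from outside, world axes, zero at the start; "ft_torque": the same for the moment, N m; "grip_width": finger opening in m.
Only numpy, scipy, OpenCV 4.12 (cv2) and the standard library are available. Lean on these libraries where they do the work, as an engineer would, in place of code of your own. Each camera call takes 0.05 s, during which the arm holds its last target. There are 200 camera calls.

TASK

Take the green clip lamp from the aluminium tray, clip it onto the orange-marked end of the light stand's arm while the mast is still down, and let go of it. Then squeeze in the red button on the stand's head, pull the mast up past its first stop to its second and last stop, and finish still holding it up there with the button squeezed in, so that I can check the light. Leave the router, vase, jar and remote where they are.

Things in the scene. Friction and masses are not known exactly. Their poses are not given: they have to be found in the camera images.
- clip: Green plastic spring clip like a big clothes peg, 36 mm wide (y), 88 mm tall, about 52 g, standing in the tray on its closed jaws, handles up. Origin: centre of the closed jaws' underside; z up, x the pinching direction. This body is the -x half; the +x half has a round black lamp (24 mm) outside its jaw, 4 to 28 mm up. Hinge pin along y, 43 mm up. A half turn about z makes no difference.
- clip_handles (a point): Where to squeeze the clip: midway between its two handle plates, 68 mm above its underside; axes as the clip's -x half. The plates (5 mm thick, 36 mm wide) splay from the hinge to the top: 38 mm over the outsides at the top, 30 mm here. Squeezing them along x takes 5 to 12 N; fully squeezed they are parallel, 20 mm over the outsides.
- clip_jaw (a joint): How far the clip is squeezed open: 0 shut, 0.40 rad fully open, about 0.2 gripping the arm. Fully open, the jaws stand 17 mm apart at the tips and 11 mm at their inner end, 30 mm up. Let go, it springs shut and grips with about 5 N.
- tray: Shallow aluminium tray, fixed, 130 x 160 mm, walls 14 mm high and 3 mm thick, floor 3 mm thick. Origin: centre of its underside on the shelf.
- stand: Small light stand, fixed: steel foot 110 mm across, 10 mm high, black tube 32 mm across (collar 40 mm) up to 135 mm. Origin: centre of the foot's underside; z up the tube. A mast slides straight up out of it without turning; it carries a flat horizontal arm and a black head on top. The arm points along the stand's +y, the red button sits on the head's +x face.
- bar_mark (a point): Top edge of the mast's arm, middle of its 44 mm orange band, 105 mm from the mast's axis, 166 mm above the shelf with the mast down; axes as the stand's; moves with the mast. The arm is a flat bar on edge, 8 mm thick (x), 26 mm tall (down from here), ending 30 mm beyond this point. The jaws go over it from above until the clip's underside is about 22 mm (at most 28 mm) below this edge.
- head_grip (a point): Centre of the black head on the mast, 30 (x) x 26 (y) x 44 mm tall, 192 mm above the shelf with the mast down; axes as the stand's; moves with the mast. The red button, 18 mm wide, 30 mm tall, stands out 8 mm from its +x face here: 38 mm together, 30 mm with the button in. One finger on the button and one on the face behind it press the button and hold the head at once.
- button (a joint): The sprung release button: 0 out, 0.008 m fully in (3 N to start, 7 N fully in). From 0.004 m on it unlocks the mast; when it is let go the lock catches at home, at the first and at the second stop.
- mast (a joint): How far the mast is pulled up, m: 0 down, first stop 0.055, second and last stop 0.110 (end of travel). Locked unless the button is in; with the button in it moves with about 3 N and sinks again if let go.
- router: White router, 120 x 190 x 30 mm with two upright aerials 140 mm tall at its far edge; loose, leave it. Origin: centre of underside.
- vase: Grey ceramic vase, 96 mm across and 160 mm tall; loose, leave it. Origin: centre of underside.
- jar: Glass jar with a screw lid, 72 mm across and 110 mm tall; loose, leave it. Origin: centre of underside.
- remote: Black TV remote, 45 x 160 x 18 mm, lying flat; loose, leave it. Origin: centre of underside.
There are look-alikes about, which are no part of the job. Leave any purple look-alike of the stand alone.

How it is judged:
On the way, in this order (a step that is already met when the one before it is completed fails the run):
1. the clip grips the orange end of the arm, let go by the fingers, the mast still down (x of clip in the frame of bar_mark between -0.012 and 0.012 m and y of clip in the frame of bar_mark between -0.022 and 0.022 m and z of clip in the frame of bar_mark between -0.034 and -0.01 m and angle between clip's own z axis and vertical below 0.35 rad and contact force between clip and stand above 1 N and contact force between the fingers and clip below 0.1 N and value of joint mast below 0.01 m and value of joint button below 0.003 m), for 0.2 s.
2. the button is squeezed in by the fingers while the mast is still down (value of joint button above 0.004 m and value of joint mast below 0.02 m and contact force between the fingers and stand above 1 N), for 0.1 s.
3. the mast is pulled up to its second stop (value of joint mast above 0.105 m), for 0.2 s.
At the end, for the whole second after the job is handed in: Mast over 105 of its 110 mm up, fingers still holding the head (over 2 N), button in over 4 mm so only the robot holds it up; the clip, let go and still, grips the arm (over 1 N), upright within 20 deg, within 22 mm of the orange band's middle, its underside 10 to 34 mm below the arm's top edge (value of joint mast above 0.105 m and value of joint button above 0.004 m and contact force between the fingers and stand above 2 N and linear speed of clip below 0.03 m/s and contact force between the fingers and clip below 0.1 N and x of clip in the frame of bar_mark between -0.012 and 0.012 m and y of clip in the frame of bar_mark between -0.022 and 0.022 m and z of clip in the frame of bar_mark between -0.034 and -0.01 m and angle between clip's own z axis and vertical below 0.35 rad and contact force between clip and stand above 1 N); the arm keeps its last pose, push and grip.
It fails at once if the router is shoved or knocked over (distance of router from where it was at the start of the episode above 0.03 m or angle between router's own z axis and vertical above 0.35 rad).
It fails at once if the vase is shoved or knocked over (distance of vase from where it was at the start of the episode above 0.03 m or angle between vase's own z axis and vertical above 0.35 rad).
It fails at once if the jar is shoved or knocked over (distance of jar from where it was at the start of the episode above 0.03 m or angle between jar's own z axis and vertical above 0.35 rad).
It fails at once if the remote is shoved or knocked over (distance of remote from where it was at the start of the episode above 0.03 m or angle between remote's own z axis and vertical above 0.35 rad).
It also fails if it takes over 48 s, if anything falls off the work surface, if the arm or the gripper's body presses on something with over 40 N, if the wrist force passes 120 N, or if a joint passes its speed limit or range.

## Working session

There is one attempt and no reset: what is moved stays moved. The work goes in short steps, Python scripts to look and compute and a tool call to move; the robot and the scene stay as the last step left them, time stands still between calls to the robot, and variables do not carry over. Pictures are saved under pics/ and viewed, about 8 in all and at most 12, crops included, and the job is handed in when it is done.

Besides the shell and the picture viewer there is one more tool, called after "Call:" by a JSON object that holds its "method" and its "body", one argument or row to a line. drive_tool: Moves the arm, as the interface text tells. Its arguments: {"type":"object","properties":{"motion":{"type":"string"}},"required":["motion"]}

```bash
mkdir -p pics; ls
python3 - <<'E'
from plant import *
import cv2,numpy as np
for c in ["top","side"]:
    im=capture(c); cv2.imwrite(f"pics/{c}0.png",im[:,:,::-1])
    m=camera_model(c); print(c,np.round(m["camera_matrix"],1).tolist(),np.round(m["view"],3).tolist(),m["dist"])
    for t in ["clip","stand","tray","bar_mark","head_grip"]:
        print(t,[(np.round(d["box"]).tolist(),round(d["confidence"],2)) for d in spot_in(c,t)][:4])
o=get_obs();print({k:np.round(v,3).tolist() for k,v in o.items()})
E
```

```text
pics
top [[437.5, 0.0, 320.5], [0.0, 437.5, 193.8], [0.0, 0.0, 1.0]] [[0.006, -1.0, -0.014, 0.011], [-0.994, -0.004, -0.111, 0.511], [0.111, 0.015, -0.994, 1.439], [0.0, 0.0, 0.0, 1.0]] [-0.08476524  0.          0.          0.          0.        ]
clip [([251.0, 203.0, 266.0, 216.0], 0.55)]
stand [([215.0, 254.0, 282.0, 289.0], 0.97), ([319.0, 161.0, 372.0, 194.0], 0.89), ([340.0, 222.0, 394.0, 255.0], 0.78), ([319.0, 160.0, 367.0, 183.0], 0.74)]
tray [([227.0, 178.0, 277.0, 226.0], 0.78), ([319.0, 161.0, 367.0, 182.0], 0.19)]
bar_mark [([215.0, 263.0, 264.0, 285.0], 0.81), ([318.0, 160.0, 366.0, 183.0], 0.54), ([348.0, 229.0, 391.0, 243.0], 0.53)]
head_grip [([320.0, 159.0, 368.0, 184.0], 0.83), ([339.0, 231.0, 394.0, 244.0], 0.74), ([218.0, 261.0, 261.0, 286.0], 0.56)]
side [[414.4, 0.0, 315.2], [0.0, 414.4, 198.1], [0.0, 0.0, 1.0]] [[-0.726, -0.687, -0.018, 0.355], [-0.381, 0.424, -0.822, 0.308], [0.572, -0.59, -0.57, 1.183], [0.0, 0.0, 0.0, 1.0]] [0.00741768 0.         0.         0.         0.        ]
clip [([262.0, 242.0, 277.0, 277.0], 0.88)]
stand [([300.0, 241.0, 345.0, 312.0], 0.82), ([297.0, 161.0, 336.0, 219.0], 0.8), ([364.0, 226.0, 379.0, 236.0], 0.59), ([440.0, 177.0, 458.0, 200.0], 0.47)]
tray [([233.0, 252.0, 294.0, 298.0], 0.67)]
bar_mark [([304.0, 241.0, 333.0, 298.0], 0.85), ([444.0, 174.0, 459.0, 197.0], 0.79), ([302.0, 160.0, 322.0, 196.0], 0.62)]
head_grip [([301.0, 158.0, 325.0, 198.0], 0.89), ([298.0, 242.0, 334.0, 296.0], 0.85), ([444.0, 173.0, 460.0, 195.0], 0.48)]
{'clock': 0.6, 'joint_positions': [-1.378, 0.527, 1.433, -0.0, 1.181, -0.178], 'joint_vel': [-0.0, -0.001, -0.0, -0.002, -0.0, 0.002], 'joint_efforts': [-0.0, -44.205, -17.832, -0.0, 0.001, -0.0], 'position': [0.227, -0.582, 0.231], 'ee_rot': [0.826, -0.564, 0.0, 0.0], 'wrist_force': [-0.082, 0.596, -0.372], 'ft_torque': [0.019, -0.007, 0.016], 'grip_width': 0.085}
```

View pics/top0.png

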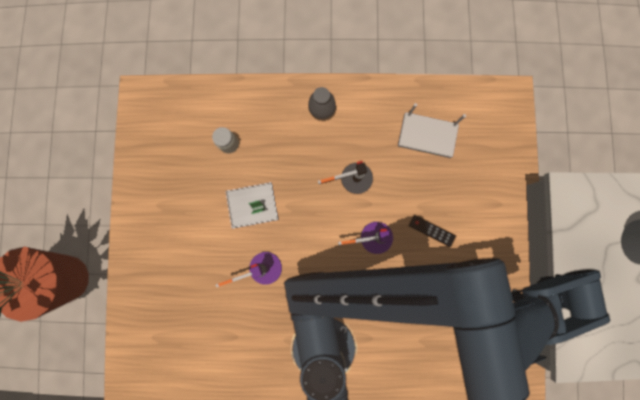

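View pics/side0.png

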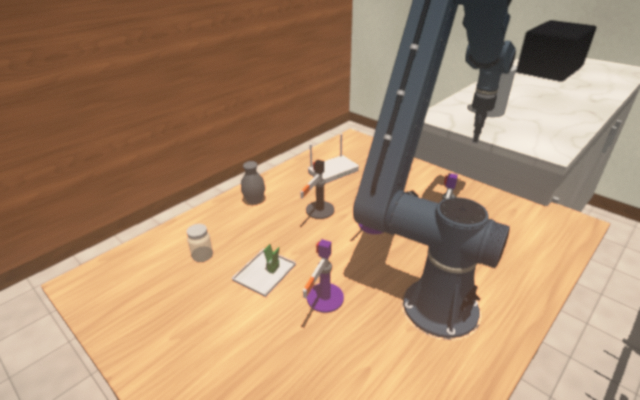

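The real stand is the one with the steel foot at top (357,178), side (320,210). The purple look-alikes are at top (265,267) and (376,238). The only green clip is in the tray at top (258,207). Next I'll check both in one close crop and triangulate.

```bash
cat > h.py <<'E'
from plant import *
import cv2,numpy as np
def ray(c,uv,m=None):
    m=m or camera_model(c); V=np.array(m["view"]); 
    p=cv2.undistortPoints(np.array([[uv]],float),np.array(m["camera_matrix"]),np.array(m["dist"]))[0,0]
    return -V[:3,:3].T@V[:3,3], V[:3,:3].T@np.array([p[0],p[1],1])
def onz(c,uv,z,m=None):
    o,d=ray(c,uv,m); return o+d*(z-o[2])/d[2]
def proj(c,P,m=None):
    m=m or camera_model(c); V=np.array(m["view"])
    return cv2.projectPoints(np.array(P,float).reshape(-1,3),cv2.Rodrigues(V[:3,:3])[0],V[:3,3],np.array(m["camera_matrix"]),np.array(m["dist"]))[0][:,0]
def q(P): return np.round(P,3).tolist()
E
python3 - <<'E'
from h import *
t=cv2.imread("pics/top0.png");s=cv2.imread("pics/side0.png")
R=lambda im,x,y,w,h:cv2.resize(im[y:y+h,x:x+w],(400,300),interpolation=cv2.INTER_CUBIC)
a=np.hstack([R(t,312,150,80,60),R(t,222,175,80,60)]);b=np.hstack([R(s,280,155,80,60),R(s,230,238,80,60)])
cv2.imwrite("pics/crop1.png",np.vstack([a,b]))
print("clip",q(onz("top",(258,207),.05)),"foot",q(onz("top",(357,178),.005)),"tip",q(onz("top",(320,182),.16)),"head",q(onz("top",(361,169),.21)))
E
```

```text
clip [0.464, 0.219, 0.05] foot [0.569, -0.111, 0.005] tip [0.533, 0.013, 0.16] head [0.565, -0.109, 0.21]
```

View pics/crop1.png

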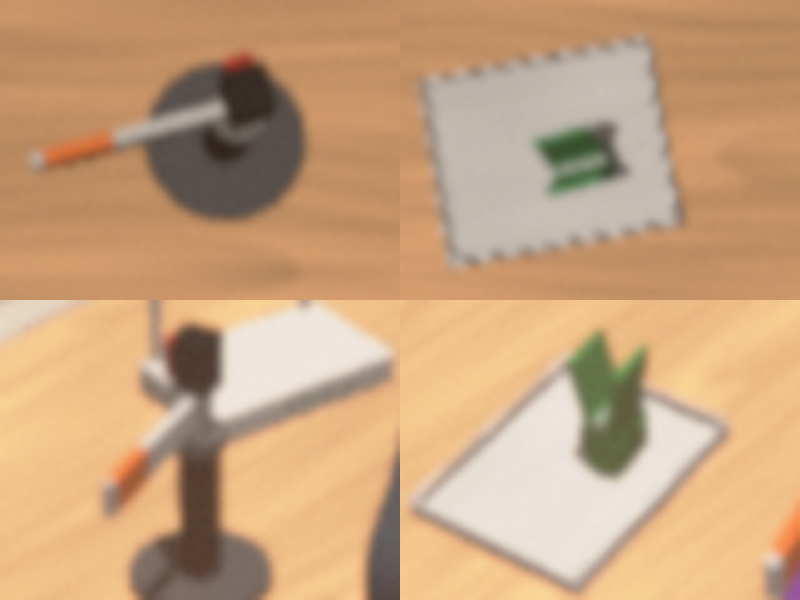

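The crop shows the real stand, with orange band centre at about top (328,180), head at (361,169) and red button toward +x. The clip's handles open along an axis close to the stand's x. I'll work out the move to above the clip.

```bash
cat >> h.py <<'E'
from scipy.spatial.transform import Rotation as Ro
def shift(P,ang=None,o=None):
    o=o or get_obs(); R=Ro.from_quat(o["ee_rot"]).as_matrix()
    d=R.T@(np.array(P)-o["position"]); a=np.degrees(np.arctan2(R[1,0],R[0,0]))
    t=0 if ang is None else ((a-ang+90)%180-90)
    print("shift",q(d),"turn",round(t,1),"toolx",round(a,1)); return d,t
E
python3 - <<'E'
from h import *
for i,(x,y) in enumerate([(318.6,182),(327.8,179.8),(356,171.4)]): print(q(onz("top",(x,y),.166)))
f=lambda x,y:onz("top",(222+x/5,175+y/5),.091)
a,b,c,d=f(135,142),f(215,125),f(148,190),f(208,178)
print(q(a),q(b),q(c),q(d)); 
for v in (a-b,c-d): print(np.degrees(np.arctan2(v[1],v[0]))-90)
for tr in [((25,78),(248,38)),((52,266),(282,226))]:
    v=onz("top",(222+tr[0][0]/5,175+tr[0][1]/5),.014)-onz("top",(222+tr[1][0]/5,175+tr[1][1]/5),.014); print("tray",np.degrees(np.arctan2(v[1],v[0]))-90)
shift((.42,-.33,.33),10);shift((.462,.219,.26),10)
E
```

```text
[0.532, 0.017, 0.166]
[0.539, -0.011, 0.166]
[0.565, -0.097, 0.166]
[0.472, 0.242, 0.091] [0.483, 0.19, 0.091] [0.441, 0.233, 0.091] [0.449, 0.194, 0.091]
12.287592688253937
11.619948192963264
tray 10.404255770853709
tray 10.208917667864199
shift [-0.165, -0.271, -0.099] turn -78.7 toolx -68.7
shift [-0.661, -0.51, -0.029] turn -78.7 toolx -68.7
```

Call:
{"method": "drive_tool", "body": {
  "motion": "-0.165 -0.271 -0.099 -40 1;-0.165 -0.271 -0.099 -40 1;-0.165 -0.271 -0.099 -40 1;-0.165 -0.271 -0.099 -60 1;-0.165 -0.271 -0.099 -60 1;-0.165 -0.271 -0.099 -60 1;-0.165 -0.271 -0.099 -80 1;-0.661 -0.510 -0.060 -80 1;-0.661 -0.510 -0.060 -80 1;-0.661 -0.510 -0.060 -80 1;-0.661 -0.510 -0.060 -80 1;-0.661 -0.510 -0.060 -80 1;-0.661 -0.510 -0.060 -80 1;-0.661 -0.510 -0.060 -80 1;-0.661 -0.510 -0.060 -80 1;-0.661 -0.510 -0.060 -80 1;-0.661 -0.510 -0.060 -80 1;-0.661 -0.510 -0.060 -80 1;-0.661 -0.510 -0.060 -80 1;-0.661 -0.510 -0.060 -80 1"
}}

```text
clock: 2.27
position: [0.4571, 0.1788, 0.2936]
ee_rot: [0.995, 0.099, 0.0, 0.0]
wrist_force: [0.5, -0.6, 0.0]
grip_width: 0.0852
```

Run:
```python
from h import *
import pickle
o=get_obs();m=camera_model("wrist");im=capture("wrist");cv2.imwrite("pics/w1.png",im[:,:,::-1]);pickle.dump((o,m),open("w1.pkl","wb"))
print(q(o["position"]),q(-np.array(m["view"])[:3,:3].T@np.array(m["view"])[:3,3]),q(m["camera_matrix"]),m["dist"])
print(spot_in("wrist","clip"),spot_in("wrist","clip_handles"))
shift((.462,.215,.2),12)
```

```text
[0.457, 0.179, 0.294] [0.443, 0.251, 0.437] [[316.86, 0.0, 320.615], [0.0, 316.86, 198.565], [0.0, 0.0, 1.0]] [-0.03285103  0.          0.          0.          0.        ]
[{'box': [313.8, 117.7, 348.0, 154.5], 'confidence': 0.82}] [{'box': [315.1, 113.5, 351.2, 155.5], 'confidence': 0.66}]
shift [0.012, -0.034, 0.093] turn -0.3 toolx 11.7
```

View pics/w1.png

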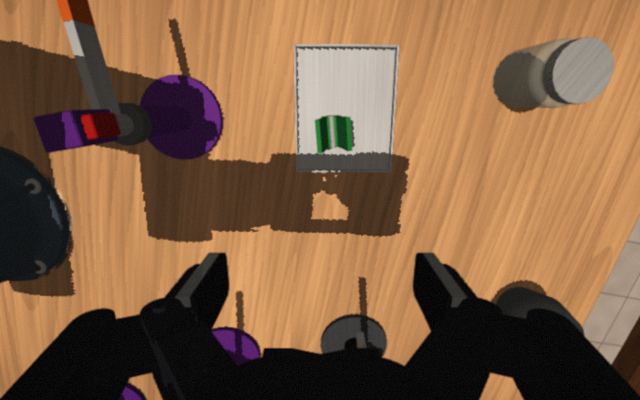

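Wrist view: the clip is at (334,133) in the tray at (346,107). The handles are nearly parallel to the image's vertical axis. I'll crop for precise edges.

Run:
```python
from h import *
im=cv2.imread("pics/w1.png")[95:170,290:390]
cv2.imwrite("pics/w1c.png",cv2.resize(im,(800,600),interpolation=cv2.INTER_CUBIC))
```

```text
(no output)
```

View pics/w1c.png

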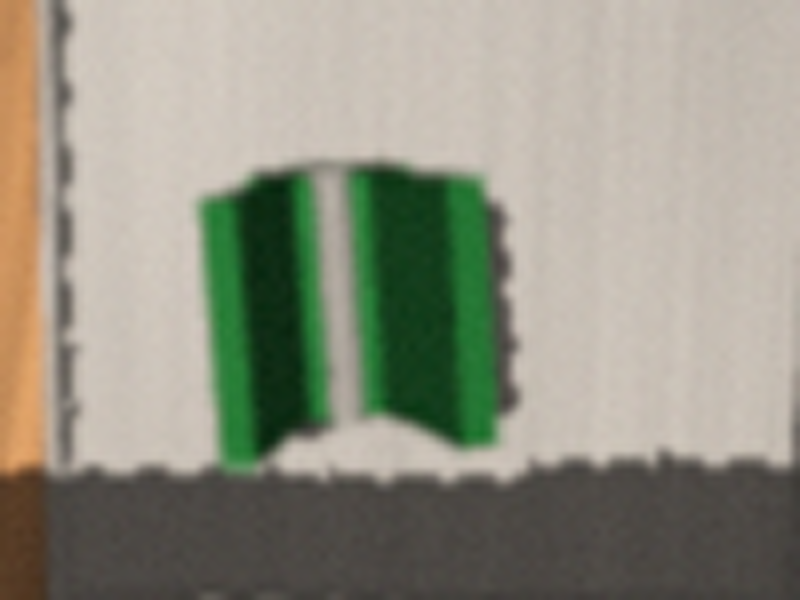

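Run:
```python
from h import *
import pickle
o,m=pickle.load(open("w1.pkl","rb"))
f=lambda x,y:onz("wrist",(290+x/8-.44,95+y/8-.44),.0905,m)
A,B,C,D=f(200,198),f(483,180),f(225,468),f(497,445)
c=(A+B+C+D)/4; print("centre",q(c),[round(np.linalg.norm(v)*1e3) for v in (A-B,C-D,A-C,B-D)])
g=lambda v:round(np.degrees(np.arctan2(v[1],v[0])),1)
print("angles",g(A-C)-90,g(B-D)-90,g(B-A),g(D-C))
ang=(g(A-C)-90+g(B-D)-90)/2
print(ang); shift((c[0],c[1],.15),ang); shift((c[0],c[1],.055),ang)
```

```text
centre [0.463, 0.222, 0.09] [38, 37, 36, 35]
angles 16.400000000000006 15.900000000000006 14.9 16.2
16.150000000000006
shift [0.014, -0.041, 0.143] turn -4.5 toolx 11.7
shift [0.014, -0.041, 0.238] turn -4.5 toolx 11.7
```

Call:
{"method": "drive_tool", "body": {
  "motion": "0.014 -0.041 0.03 -4.5 1;0.014 -0.041 0.07 -4.5 1;0.014 -0.041 0.11 -4.5 1;0.014 -0.041 0.15 -4.5 1;0.014 -0.041 0.17 -4.5 1;0.014 -0.041 0.17 -4.5 1;0.014 -0.041 0.17 -4.5 1"
}}

```text
clock: 3.0
position: [0.4627, 0.2182, 0.1227]
ee_rot: [0.991, 0.137, -0.001, 0.0]
wrist_force: [0.2, -0.5, 1.2]
grip_width: 0.0852
```

Run:
```python
from h import *
shift((.463,.222,.054),16.1)
```

```text
shift [0.001, -0.004, 0.069] turn -0.4 toolx 15.7
```

Call:
{"method": "drive_tool", "body": {
  "motion": "0.001 -0.004 0.04 -0.4 1;0.001 -0.004 0.069 -0.4 1;0.001 -0.004 0.069 -0.4 1;0.001 -0.004 0.069 -0.4 1;0.001 -0.004 0.069 -0.4 -1;0.001 -0.004 0.069 -0.4 -1;0.001 -0.004 0.069 -0.4 -1;0.001 -0.004 0.069 -0.4 -1;0.001 -0.004 0.069 -0.4 -1;0.001 -0.004 0.069 -0.4 -1;0.001 -0.004 0.069 -0.4 -1;0.001 -0.004 0.069 -0.4 -1"
}}

```text
clock: 4.0
position: [0.4591, 0.223, 0.0557]
ee_rot: [0.99, 0.141, -0.004, 0.0]
wrist_force: [-6.0, -1.9, 15.5]
grip_width: 0.0179
```

Run:
```python
from h import *
shift((.463,.222,.26),15.4)
```

```text
shift [0.002, 0.002, -0.204] turn 0.8 toolx 16.2
```

Call:
{"method": "drive_tool", "body": {
  "motion": "0 0 -0.04 0 -1;0 0 -0.08 0 -1;0 0 -0.12 0 -1;0 0 -0.16 0 -1;0 0 -0.2 0 -1;0 0.02 -0.24 0 -1;0 0.05 -0.27 0 -1;0 0.05 -0.30 0 -1;0 0.05 -0.30 0 -1"
}}

```text
clock: 4.75
position: [0.4805, 0.175, 0.3616]
ee_rot: [0.99, 0.14, 0.007, 0.0]
wrist_force: [0.1, -0.1, -0.1]
grip_width: 0.0181
```

Run:
```python
from h import *
print(get_obs()["grip_width"]);shift((.545,-.06,.355),15.4)
```

```text
0.018053551574529307
shift [-0.003, 0.244, 0.007] turn 0.7 toolx 16.1
```

Call:
{"method": "drive_tool", "body": {
  "motion": "-0.003 0.04 0.005 0.7 -1;-0.003 0.08 0.005 0.7 -1;-0.003 0.12 0.005 0.7 -1;-0.003 0.16 0.005 0.7 -1;-0.003 0.2 0.005 0.7 -1;-0.003 0.23 0.005 0.7 -1;-0.003 0.244 0.005 0.7 -1;-0.003 0.244 0.005 0.7 -1;-0.003 0.244 0.005 0.7 -1"
}}

```text
clock: 5.5
position: [0.5414, -0.0591, 0.3487]
ee_rot: [0.991, 0.134, -0.001, -0.001]
wrist_force: [-0.1, 0.5, -0.7]
grip_width: 0.018
```

Run:
```python
from h import *
import pickle
o=get_obs();m=camera_model("wrist");im=capture("wrist");cv2.imwrite("pics/w2.png",im[:,:,::-1]);pickle.dump((o,m),open("w2.pkl","wb"))
print(q(o["position"]),q(o["ee_rot"]),o["grip_width"])
print(proj("wrist",[(.539,-.011,.166),(.532,.017,.166),(.567,-.11,.166)],m))
```

```text
[0.541, -0.059, 0.349] [0.991, 0.134, -0.001, -0.001] 0.018041860139982817
[[331.15726656 131.59547673]
 [332.12292887 101.90239195]
 [330.89561428 226.63016146]]
```

View pics/w2.png

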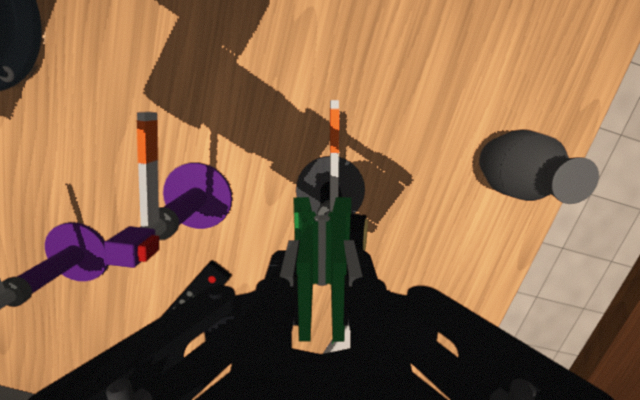

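The orange band runs from about (335,108) to (334,153), and the white tip is at (335,101). The clip is held upright with its handles squeezed parallel. I'll fit the orange band by colour.

Run:
```python
from h import *
import pickle
o,m=pickle.load(open("w2.pkl","rb"))
im=cv2.imread("pics/w2.png")
for r in (115,130,145,165): print(r,im[r,326:346].tolist())
hsv=cv2.cvtColor(im,cv2.COLOR_BGR2HSV)[90:160,320:350]
mk=((hsv[...,1]>185)&(hsv[...,0]<14)).astype(np.uint8)
print('\n'.join(''.join('.#'[v] for v in r) for r in mk[::3]))
```

```text
115 [[101, 155, 214], [101, 154, 212], [97, 149, 210], [75, 125, 191], [44, 98, 199], [43, 111, 234], [46, 121, 240], [49, 122, 240], [47, 123, 240], [48, 122, 240], [47, 122, 240], [44, 120, 241], [47, 114, 237], [42, 78, 156], [33, 57, 87], [37, 56, 79], [36, 56, 81], [35, 55, 81], [35, 56, 79], [36, 57, 83]]
130 [[38, 61, 88], [36, 60, 87], [39, 60, 88], [30, 53, 85], [21, 46, 95], [19, 42, 102], [12, 42, 103], [16, 44, 104], [17, 43, 103], [17, 47, 110], [19, 50, 114], [19, 53, 127], [27, 65, 150], [33, 62, 111], [38, 58, 82], [34, 53, 79], [40, 61, 85], [37, 58, 86], [33, 54, 79], [40, 64, 94]]
145 [[47, 72, 107], [72, 115, 161], [81, 126, 179], [71, 117, 173], [39, 74, 140], [23, 59, 141], [20, 58, 140], [20, 48, 114], [17, 43, 103], [18, 44, 101], [18, 42, 102], [20, 49, 108], [27, 58, 115], [32, 57, 90], [39, 59, 84], [38, 59, 85], [37, 59, 85], [40, 61, 89], [40, 63, 90], [40, 60, 89]]
165 [[72, 72, 75], [76, 76, 80], [74, 72, 76], [77, 79, 83], [123, 130, 138], [182, 191, 201], [199, 208, 219], [199, 208, 218], [199, 209, 219], [199, 206, 217], [199, 210, 219], [188, 197, 2
[... 163 characters left out ...]
..................
..............................
..............................
..............................
..............................
..............................
..........#########...........
..........#########...........
..........#########...........
..........##########..........
..........##########..........
..........##########..........
..........#########...........
..........#########...........
..........#########...........
..........#########...........
..........#########...........
...........########...........
..........#########...........
..........#########...........
..............................
..............................
..............................
```

Run:
```python
from h import *
import pickle
o,m=pickle.load(open("w2.pkl","rb"))
B=onz("wrist",(334.7,130.5),.166,m);T=onz("wrist",(334.8,112),.166,m);S=onz("wrist",(334.6,165),.166,m)
v=T-S;print("mark",q(B),"dir",np.degrees(np.arctan2(v[1],v[0]))-90)
R=Ro.from_quat(o["ee_rot"]).as_matrix();p=o["position"]
for t in [(-.01,-.018,-.039),(.01,-.018,-.039),(-.01,.018,-.039),(.01,.018,-.039)]: print(t,proj("wrist",p+R@np.array(t),m).round(1))
shift((B[0],B[1],.25),15.4)
im=cv2.imread("pics/w2.png")[180:360,230:430];cv2.imwrite("pics/w2c.png",cv2.resize(im,(660,594),interpolation=cv2.INTER_CUBIC))
```

```text
mark [0.542, -0.009, 0.166] dir 15.892717395225091
(-0.01, -0.018, -0.039) [[293.1 262.4]]
(0.01, -0.018, -0.039) [[347.8 262.4]]
(-0.01, 0.018, -0.039) [[295.5 343.1]]
(0.01, 0.018, -0.039) [[345.5 343.1]]
shift [0.014, -0.047, 0.099] turn 0.1 toolx 15.5
```

View pics/w2c.png

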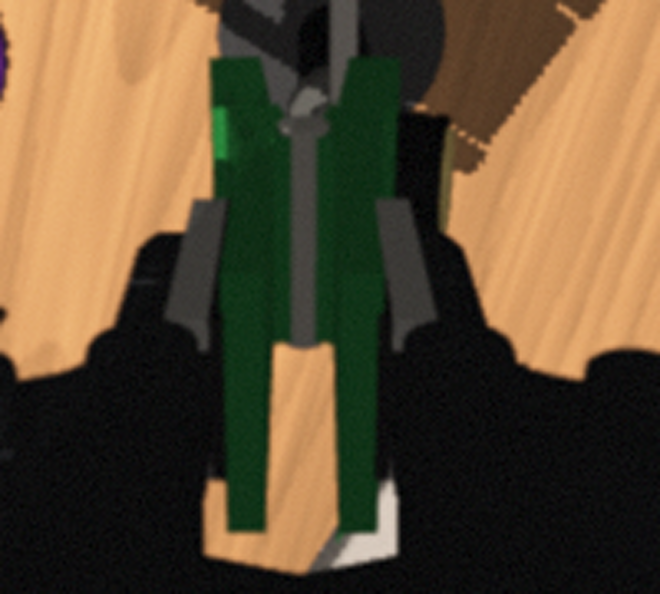

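Call:
{"method": "drive_tool", "body": {
  "motion": "0.0135 -0.03 0.02 0 -1;0.0135 -0.047 0.06 0 -1;0.0135 -0.047 0.09 0 -1;0.0135 -0.047 0.11 0 -1;0.0135 -0.047 0.115 0 -1;0.0135 -0.047 0.115 0 -1;0.0135 -0.047 0.115 0 -1"
}}

```text
clock: 6.13
position: [0.543, -0.0097, 0.2353]
ee_rot: [0.991, 0.136, 0.001, 0.0]
wrist_force: [0.2, -0.6, 0.2]
grip_width: 0.0179
```

Run:
```python
from h import *
import pickle
o=get_obs();m=camera_model("wrist");im=capture("wrist");cv2.imwrite("pics/w3.png",im[60:360,120:520,::-1].repeat(2,0).repeat(2,1));pickle.dump((o,m),open("w3.pkl","wb"))
R=Ro.from_quat(o["ee_rot"]).as_matrix();
B=np.array([.542,-.009,.166]);u=np.array([-np.sin(.272),np.cos(.272),0])
print("mark in px",proj("wrist",[B,B+u*.03],m),"jaw",proj("wrist",o["position"]+R@np.array([0,-.018,.049]),m))
print(q(B-.0006*R[:,0]-o["position"]));
d=B-.0006*R[:,0];shift((d[0],d[1],.195),15.6)
```

```text
mark in px [[319.31182482 210.70906358]
 [319.24592657 168.96731287]] jaw [[320.53080059 195.52195533]]
[-0.002, 0.001, -0.069]
shift [-0.002, -0.002, 0.041] turn -0.0 toolx 15.6
```

View pics/w3.png

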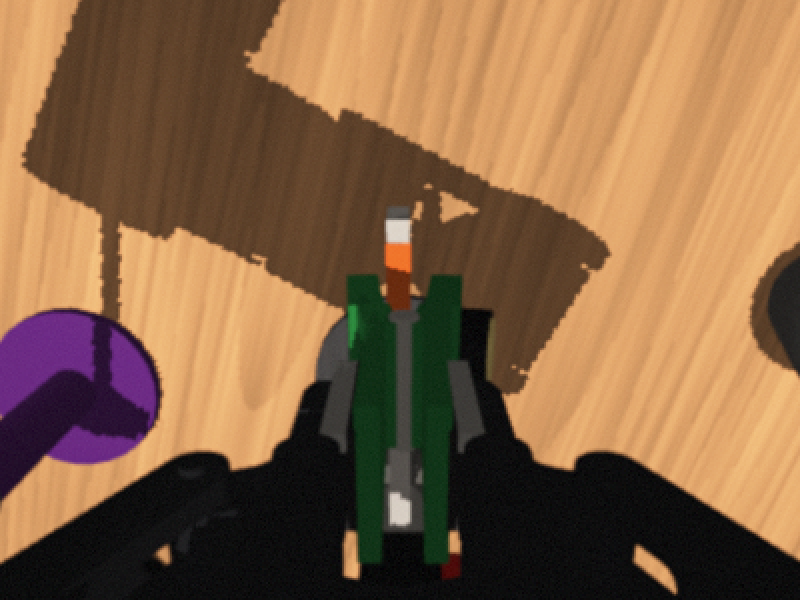

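The bar's centre is at column 319 and the jaw gap's centre at about 322, so I'll shift -2.5 mm in tool x and lower.

Call:
{"method": "drive_tool", "body": {
  "motion": "-0.0025 -0.001 0.005 0 -1;-0.0025 -0.001 0.01 0 -1;-0.0025 -0.001 0.02 0 -1;-0.0025 -0.001 0.03 0 -1;-0.0025 -0.001 0.04 0 -1;-0.0025 -0.001 0.04 0 -1;-0.0025 -0.001 0.04 0 -1;-0.0025 -0.001 0.04 0 -1"
}}

```text
clock: 6.85
position: [0.5396, -0.0103, 0.194]
ee_rot: [0.991, 0.135, -0.001, -0.0]
wrist_force: [0.7, -0.5, -0.9]
grip_width: 0.0179
```

No contact forces during the descent. I'll open to release, then raise straight up.

Call:
{"method": "drive_tool", "body": {
  "motion": "0 0 0 0 -0.6;0 0 0 0 -0.4;0 0 0 0 -0.2;0 0 0 0 0;0 0 0 0 0.3;0 0 0 0 0.6;0 0 0 0 1;0 0 0 0 1;0 0 0 0 1;0 0 -0.03 0 1;0 0 -0.07 0 1;0 0 -0.11 0 1;0 0.02 -0.14 0 1;0 0.05 -0.14 0 1;0 0.05 -0.14 0 1;0 0.05 -0.14 0 1"
}}

```text
clock: 8.18
position: [0.5533, -0.0595, 0.3345]
ee_rot: [0.991, 0.134, 0.0, 0.0]
wrist_force: [-0.3, -0.9, 0.9]
grip_width: 0.0855
```

Run:
```python
from h import *
import pickle
o=get_obs();m=camera_model("wrist");im=capture("wrist");s=capture("side")
a=cv2.resize(im[0:400,120:520,::-1],(500,500));b=cv2.resize(s[150:230,280:328,::-1],(300,500),interpolation=cv2.INTER_CUBIC)
cv2.imwrite("pics/w4.png",np.hstack([a,b]));pickle.dump((o,m),open("w4.pkl","wb"));cv2.imwrite("pics/w4f.png",im[:,:,::-1])
print(q(o["position"]),[ (d["confidence"],d["box"]) for d in spot_in("wrist","clip")+spot_in("wrist","head_grip")])
u=np.array([-np.sin(.272),np.cos(.272),0]);B=np.array([.5405,-.0095,.166]);H=B-.105*u;H[2]=.214
print("H",q(H),proj("wrist",[B,H],m));shift((H[0],H[1],.26),15.6)
```

```text
[0.553, -0.059, 0.335] [(0.57, [304.9, 110.9, 348.6, 161.1]), (0.98, [84.1, 106.6, 149.9, 268.2])]
H [0.569, -0.111, 0.214] [[321.49399634 127.68302857]
 [322.00682921 249.06474551]]
shift [0.002, 0.056, 0.073] turn -0.1 toolx 15.5
```

View pics/w4.png

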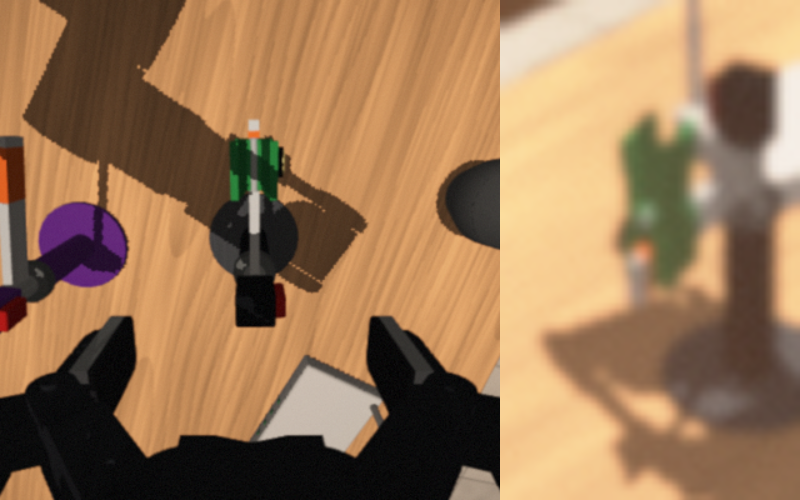

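The clip sits on the orange band, held by its jaws on both sides. The head is at wrist (325,246), about 2 mm further along tool x than predicted. I'll move over the head.

Call:
{"method": "drive_tool", "body": {
  "motion": "0.004 0.03 0.03 0 1;0.004 0.054 0.06 0 1;0.004 0.054 0.085 0 1;0.004 0.054 0.085 0 1;0.004 0.054 0.085 0 1;0.004 0.054 0.085 0 1"
}}

```text
clock: 8.88
position: [0.5719, -0.1086, 0.2502]
ee_rot: [0.991, 0.135, 0.0, 0.0]
wrist_force: [0.0, -0.6, 0.8]
grip_width: 0.0854
```

Run:
```python
from h import *
import pickle
o=get_obs();m=camera_model("wrist");im=capture("wrist")
cv2.imwrite("pics/w5.png",cv2.resize(im[100:400,120:520,::-1],(800,600)))
R=Ro.from_quat(o["ee_rot"]).as_matrix();c=o["position"].copy();c[2]=.214
print(q(o["position"]),proj("wrist",[c+R@np.array(t) for t in [(0,0,0),(-.015,-.013,0),(.015,-.013,0),(-.015,.013,0),(.015,.013,0)]],m).round(0).tolist())
```

```text
[0.572, -0.109, 0.25] [[321.0, 230.0], [295.0, 210.0], [346.0, 210.0], [296.0, 249.0], [345.0, 249.0]]
```

View pics/w5.png

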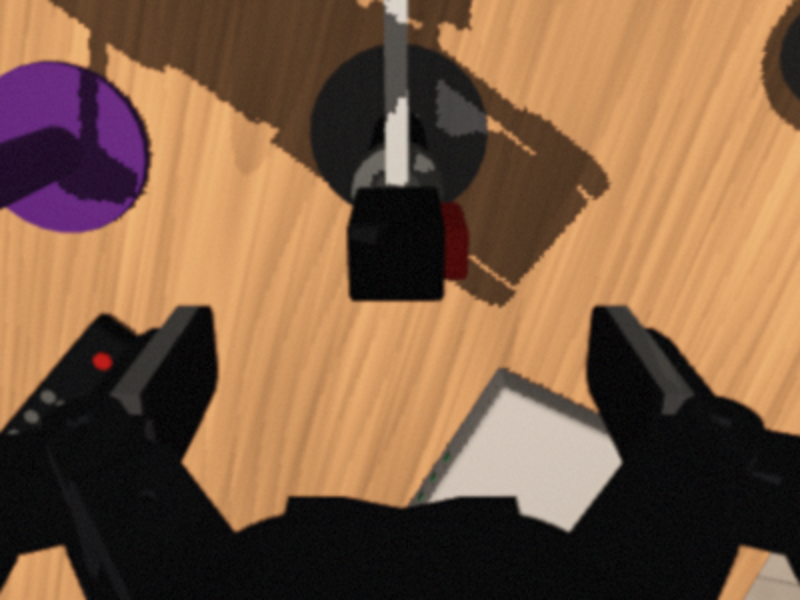

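Seen from above, the head is centred at column 318 against the fingers' 320.5, and the rows match. I'll go down with x -1.3 mm.

Call:
{"method": "drive_tool", "body": {
  "motion": "-0.0013 0 0.03 0 1;-0.0013 0 0.06 0 1;-0.0013 0 0.078 0 1;-0.0013 0 0.079 0 1;-0.0013 0 0.079 0 1;-0.0013 0 0.079 0 1"
}}

```text
clock: 9.43
position: [0.5718, -0.1099, 0.1725]
ee_rot: [0.991, 0.135, 0.002, 0.001]
wrist_force: [0.7, -0.2, 0.5]
grip_width: 0.0853
```

Call:
{"method": "drive_tool", "body": {
  "motion": "0 0 0 0 0.2;0 0 0 0 -0.2;0 0 0 0 -1;0 0 0 0 -1;0 0 0 0 -1;0 0 0 0 -1;0 0 0 0 -1;0 0 0 0 -1;0 0 0 0 -1;0 0 0 0 -1"
}}

```text
clock: 10.27
position: [0.5705, -0.1103, 0.1719]
ee_rot: [0.991, 0.136, 0.0, 0.001]
wrist_force: [-0.9, 0.1, 7.9]
grip_width: 0.0295
```

The opening of 29.5 mm means the button is fully in. I'll pull up gently.

Call:
{"method": "drive_tool", "body": {
  "motion": "0 0 -0.005 0 -1;0 0 -0.015 0 -1;0 0 -0.025 0 -1;0 0 -0.035 0 -1;0 0 -0.045 0 -1;0 0 -0.055 0 -1;0 0 -0.065 0 -1;0 0 -0.075 0 -1;0 0 -0.085 0 -1;0 0 -0.093 0 -1;0 0 -0.1 0 -1;0 0 -0.105 0 -1;0 0 -0.108 0 -1;0 0 -0.11 0 -1;0 0 -0.111 0 -1;0 0 -0.111 0 -1;0 0 -0.111 0 -1;0 0 -0.111 0 -1"
}}

```text
clock: 11.77
position: [0.5704, -0.1103, 0.282]
ee_rot: [0.991, 0.135, 0.0, 0.001]
wrist_force: [2.5, -4.0, -3.1]
grip_width: 0.0294
```

Run:
```python
from h import *
o=get_obs();im=capture("wrist");s=capture("side")
a=cv2.resize(im[0:400,120:520,::-1],(500,500));b=cv2.resize(s[120:230,270:336,::-1],(300,500),interpolation=cv2.INTER_CUBIC)
cv2.imwrite("pics/w6.png",np.hstack([a,b]));print(q(o["position"]),q(o["wrist_force"]),o["grip_width"])
```

```text
[0.57, -0.11, 0.282] [2.495, -4.009, -3.104] 0.029438128714551946
```

View pics/w6.png

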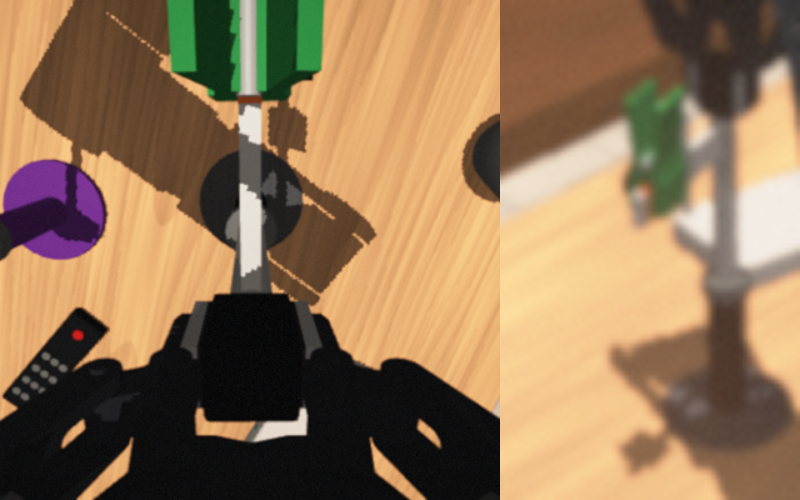

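The mast is up and the clip is still gripping. I'll nudge 3 mm higher to confirm the end stop.

Call:
{"method": "drive_tool", "body": {
  "motion": "0 0 -0.001 0 -1;0 0 -0.002 0 -1;0 0 -0.003 0 -1;0 0 -0.003 0 -1;0 0 -0.003 0 -1;0 0 -0.003 0 -1"
}}

```text
clock: 12.37
position: [0.5704, -0.1102, 0.2821]
ee_rot: [0.991, 0.135, -0.0, 0.0]
wrist_force: [6.4, -6.1, -15.1]
grip_width: 0.0294
```

The stop is confirmed: the tool didn't move while the downward force rose to 15 N, well within limits. Handing in.

```bash
python3 -c "
from plant import *
o=get_obs();print(o['position'],o['grip_width'],o['wrist_force']);print(close_job())"
```

```text
[ 0.57038349 -0.11022263  0.28209773] 0.029416477639911637 [  6.35862855  -6.08209307 -15.11841716]
the job is handed in; nothing more can be done
None
```

The clip lamp is on the orange end of the stand's arm and the mast is up at its second stop. The gripper is still holding the head with the button squeezed in. I handed the job in at about 12.4 s of the 48 s allowed; the hand-in gives no verdict.

- **Clip:** I clipped it on with the mast down, let go and backed away. The last pictures show it upright on the band with nothing touching it, but I did not measure its final position.
- **Button:** The finger opening is 29.4 mm, against 30 mm for the head with the button fully in.
- **Mast:** The tool rose 110 mm. A further 3 mm upward command gave no movement, and the downward force on the tool rose from 3 to 15 N, so the mast is against its end stop.
- **Other objects:** I kept clear of the router, vase, jar, remote and both purple look-alike stands, and felt no unexpected contact. I did not measure their positions afterwards.

No check failed. The camera sightings of the arm and head differed by 1–3 mm, which I corrected from close-up views before each fit.

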